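# Find the gel pad that has gone soft

## Robot

A 6-joint arm with a two-finger parallel gripper is mounted at the origin on a cart in front of the work surface, level with it; the furniture and walls round the work are solid. World frame = base frame: x ahead of the robot, y to its left, z up, the work surface at z = 0. Lengths are in m, angles in rad, forces in N, time in s.
With the tool pointing down it reaches from about 0.35 to 0.775 m from the base axis. Payload 5.5 kg.
Tool frame: the origin (TCP) lies midway between the tips of the shut fingers; the grasp point (between the pads) lies 19 mm behind it; z points along the fingers, x is the direction in which the jaws open and shut, and the axes are right-handed (so a half turn about z gives the same grasp; the last joint's range is limited). The gripper opens to 85 mm and grips with 20 to 120 N. Pads are 22 mm wide; open, the fingers measure 114 mm over their backs; the gripper's body (76 mm by 85 mm) begins 54 mm behind the grasp point. The pads swing forward as they close: fully open they stand 13 mm farther back than shut.
Start: joints at [1.189, 0.313, 0.046, 1.304, 0, 1.431], TCP at [0.138, 0.558, 0.231] pointing down, gripper open.
Joint ranges: [-2.76, 2.76], [-0.86, 1.69], [-1.03, 1.26], [-2.2, 2.34], [-1.47, 1.5], [-3.14, 3.14]. Speed limits (rad/s): [2.57, 2.57, 3.14, 3.14, 3.14, 3.14].

## Interface

Orientations are given as a unit quaternion [w, x, y, z].
In Python, from workcell import env gives the robot as it stands. The module is installed in compiled form; this text tells all that it offers.
- The arm moves only by the tool apply_moves, never from a script. Its argument "moves" is a list of rows, each a list of 3 entries, a list of its own where there are three numbers: the shift along the tool's x, y, z in cm, then the turn about the tool's z in degrees, then the opening, from 0 (shut) to 1 (fully open). In form: [[[x, y, z], yaw, gripper], ...]. A call has exactly 10 rows; each row is the pose to reach, as a shift and turn from the pose commanded when the call began, along the tool's axes at that moment; what a row does not reach only later rows make up. A row lasts 1/8 s, in which the tool goes at most 62.5 mm and 10.7 degrees, less where a joint would pass 70% of its speed; a pose out of reach is approached as far as the arm can. A call with a gripper value outside its range is refused whole. The fingers move at their own pace and stop on an object; "squeeze" is the grip in N (left out, the last holds). Time passes only in rows, so rows that repeat a pose let the fingers close, or fill a call up. It gives the time, the measured TCP pose, the force and the opening at its end, in the units of the state.
- env.get_state(): the state, without advancing time (a new reading comes with each control period).
- env.read_camera(name): name is "scene" or "side" or "wrist"; returns a dict with "pixels" (420x560x3 uint8, red, green, blue), "fov_y" (degrees; the focal length in pixels is half the picture's height over the tangent of half this angle, whatever the lens; pixels are square), "cx", "cy" (the principal point, pixels), "dist" ([k1, k2, p1, p2, k3] as OpenCV has them; the pictures are not rectified), "world_from_camera" (4x4, takes a point from camera to world coordinates); the wrist camera has in their place "hand_eye" (4x4, takes a point from camera to tool coordinates, whose origin is the TCP and whose axes are the tool frame's). Camera axes: x right, y down, z forward; pixel columns grow to the right and rows downward; lengths in m; the calibration is good to about 2 mm. A picture is of the moment at which its call begins: read the wrist's pose just before it. There is no depth.
- env.hand_in(): hands the job in, once; it reports no verdict.
The state is a dict: "clock": time; "joint_pos": joint angles; "qvel": joint speeds; "tau": joint torques, N m; "tcp_pos": TCP position; "orientation": TCP orientation; "wrist_force": force on the tool from outside, world axes, zero at the start; "ft_torque": the same for the moment, N m; "finger_gap": finger opening in m.
Only numpy, scipy, OpenCV 4.12 (cv2) and the standard library are available. Lean on these libraries where they do the work, as an engineer would, in place of code of your own. Each camera call takes 0.05 s, during which the arm holds its last target.

## Task

One of the three blue gel pads on the board has gone soft. Take the yellow firmness gauge from its holder and, from the left pad to the right, press its pin upright onto the middle of each pad with a steady 8 N or so for about half a second, never more than 15 N, noting how far it sinks. Then stand the gauge fully home in its holder and push over, away from you, only the red lever in front of the pad that sank much the most.

Things in the scene. Friction and masses are not known exactly. Their poses are not given: they have to be found in the camera images.
- gauge_grip (a point): Centre of the grip of the loose firmness gauge (170 g, stands upright in its holder). Yellow round grip 26 mm in diameter, 25 mm up and down from here; black cap 30 mm wide on top; under the grip a black flange 42 mm wide, 8 mm thick; then a steel barrel 22 mm wide, 42 mm long, with a sprung pin standing 14 mm out of its foot: free tip 89 mm below this point. z runs up the tool.
- pin_tip (a point): Tip of the gauge's sprung pin, on the tool's axis.
- gauge_pin (a joint): How far the gauge's pin is pushed into the barrel, m: 0 free, 0.009 fully in. Its spring takes 1.5 N per mm, so 8 N is 5.3 mm.
- holder_mouth (a point): Middle of the mouth of the gauge's holder, a fixed grey upright tube 52 mm in diameter and 66 mm high on a square foot 80 mm wide; bore 28 mm in diameter, 61 mm deep, this point at the level of its top rim. z up. With the gauge home its flange lies on the rim and gauge_grip is 33 mm above this point. It starts so.
- seat_left (a point): Centre of the top of the unloaded blue gel pad (45 mm wide, in a grey ring 56 mm wide, 6 mm lower) on the left (+y) seat, 38 mm above the table. The pad gives straight down like a spring, up to 15 mm. Unloaded tops are level, seats 85 mm apart on a fixed white board 128 x 270 x 16 mm. x points across the board from levers to pads, y left along the row, z up.
- seat_middle (a point): Centre of the top of the unloaded blue gel pad (45 mm wide, in a grey ring 56 mm wide, 6 mm lower) on the middle seat, 38 mm above the table. The pad gives straight down like a spring, up to 15 mm. Unloaded tops are level, seats 85 mm apart on a fixed white board 128 x 270 x 16 mm. x points across the board from levers to pads, y left along the row, z up.
- seat_right (a point): Centre of the top of the unloaded blue gel pad (45 mm wide, in a grey ring 56 mm wide, 6 mm lower) on the right (-y) seat, 38 mm above the table. The pad gives straight down like a spring, up to 15 mm. Unloaded tops are level, seats 85 mm apart on a fixed white board 128 x 270 x 16 mm. x points across the board from levers to pads, y left along the row, z up.
- lever_left (a joint): Fault lever 58 mm in front of the left pad, on the robot's side, rad: 0 leaning toward the robot (not flagged), 1.0 leaning toward the pad (flagged). Steel arm with a red ball; pivot 26 mm above the table in a grey block, 55 mm from the ball's centre. Leans 0.5 rad either way of upright; stays where it is left.
- lever_left_tip (a point): Centre of the red ball, 22 mm in diameter, on the left fault lever.
- lever_middle (a joint): Fault lever 58 mm in front of the middle pad, on the robot's side, rad: 0 leaning toward the robot (not flagged), 1.0 leaning toward the pad (flagged). Steel arm with a red ball; pivot 26 mm above the table in a grey block, 55 mm from the ball's centre. Leans 0.5 rad either way of upright; stays where it is left.
- lever_middle_tip (a point): Centre of the red ball, 22 mm in diameter, on the middle fault lever.
- lever_right (a joint): Fault lever 58 mm in front of the right pad, on the robot's side, rad: 0 leaning toward the robot (not flagged), 1.0 leaning toward the pad (flagged). Steel arm with a red ball; pivot 26 mm above the table in a grey block, 55 mm from the ball's centre. Leans 0.5 rad either way of upright; stays where it is left.
- lever_right_tip (a point): Centre of the red ball, 22 mm in diameter, on the right fault lever.
- pad_a (a joint): How far gel pad a is sunk, m (0 unloaded, up to 0.015). Pads a, b and c look alike, and which of them lies on which seat is not known and changes. Pad a is the soft one, about 0.9 N per mm.
- pad_b (a joint): How far gel pad b is sunk, m (0 unloaded, up to 0.015). Pads a, b and c look alike, and which of them lies on which seat is not known and changes. A good firm pad, 2.8 to 4 N per mm.
- pad_c (a joint): How far gel pad c is sunk, m (0 unloaded, up to 0.015). Pads a, b and c look alike, and which of them lies on which seat is not known and changes. A good firm pad, 2.8 to 4 N per mm.

How it is judged:
On the way, in this order (a step that is already met when the one before it is completed fails the run):
1. the gauge, upright, presses its pin on the left pad with about 8 N (6 to 10 N, pin in by 4 to 6.7 mm) for 0.3 s (value of joint gauge_pin between 0.004 and 0.0067 m and horizontal distance between pin_tip and seat_left below 0.014 m and angle between gauge_grip's own z axis and vertical below 0.15 rad), for 0.3 s.
2. the gauge, upright, presses its pin on the middle pad with about 8 N (6 to 10 N, pin in by 4 to 6.7 mm) for 0.3 s (value of joint gauge_pin between 0.004 and 0.0067 m and horizontal distance between pin_tip and seat_middle below 0.014 m and angle between gauge_grip's own z axis and vertical below 0.15 rad), for 0.3 s.
3. the gauge, upright, presses its pin on the right pad with about 8 N (6 to 10 N, pin in by 4 to 6.7 mm) for 0.3 s (value of joint gauge_pin between 0.004 and 0.0067 m and horizontal distance between pin_tip and seat_right below 0.014 m and angle between gauge_grip's own z axis and vertical below 0.15 rad), for 0.3 s.
At the end, for the whole second after the job is handed in: The gauge stands released and upright in its holder, fully home (grip within 12 mm of the holder's axis, not more than 4 mm proud); the lever of the seat with the soft pad is pushed over (past 0.75 rad) and the other two are left as they were (under 0.25 rad) (((horizontal distance between pad_a and seat_left below 0.02 m and value of joint lever_left above 0.75 rad and value of joint each of lever_middle, lever_right below 0.25 rad) or (horizontal distance between pad_a and seat_middle below 0.02 m and value of joint lever_middle above 0.75 rad and value of joint each of lever_left, lever_right below 0.25 rad) or (horizontal distance between pad_a and seat_right below 0.02 m and value of joint lever_right above 0.75 rad and value of joint each of lever_left, lever_middle below 0.25 rad)) and horizontal distance between gauge_grip and holder_mouth below 0.012 m and angle between gauge_grip's own z axis and vertical below 0.12 rad and z of gauge_grip in the frame of holder_mouth below 0.037 m and contact force between gauge and the fingers below 0.05 N); the robot touches nothing.
It fails at once if a pad is pressed by the gauge with more than 15 N (contact force between gauge and pad_a above 15 N or contact force between gauge and pad_b above 15 N or contact force between gauge and pad_c above 15 N).
It also fails if it takes over 67 s, if anything falls off the work surface, if the arm or the gripper's body presses on something with over 40 N, if the wrist force passes 120 N, or if a joint passes its speed limit or range.

## Working session

There is one attempt and no reset: what is moved stays moved. The work goes in short steps, Python scripts to look and compute and a tool call to move; the robot and the scene stay as the last step left them, time stands still between calls to the robot, and variables do not carry over. Pictures are saved under pics/ and viewed, and the job is handed in when it is done.

Besides the shell and the picture viewer there is one more tool, called after "Request:" by a JSON object that holds its "op" and its "data", one argument or row to a line. apply_moves: Moves the arm, as the interface text tells. Its arguments: {"type":"object","properties":{"moves":{"type":"array","items":{"type":"array"}},"squeeze":{"type":"number"}},"required":["moves"]}

```bash
mkdir -p pics; cat > h.py <<'E'
import numpy as np, cv2, json
from workcell import env
from scipy.spatial.transform import Rotation as R
def q2R(q): return R.from_quat([q[1],q[2],q[3],q[0]]).as_matrix()
def shot(name,fn):
    s=env.get_state(); c=env.read_camera(name)
    cv2.imwrite('pics/'+fn+'.png',cv2.cvtColor(c['pixels'],cv2.COLOR_RGB2BGR))
    T=np.eye(4)
    if 'hand_eye' in c:
        T[:3,:3]=q2R(s['orientation']);T[:3,3]=s['tcp_pos'];T=T@np.array(c['hand_eye'])
    else: T=np.array(c['world_from_camera'])
    f=210/np.tan(np.radians(c['fov_y'])/2)
    d=dict(T=T.tolist(),f=f,cx=float(c['cx']),cy=float(c['cy']),dist=np.array(c['dist']).tolist())
    json.dump(d,open('pics/'+fn+'.json','w'))
    return s,d
def KD(d): return np.array([[d['f'],0,d['cx']],[0,d['f'],d['cy']],[0,0,1.]]),np.array(d['dist'])
def ray(fn,uv):
    d=json.load(open('pics/'+fn+'.json'));K,D=KD(d)
    p=cv2.undistortPoints(np.array([[uv]],float),K,D)[0,0]
    T=np.array(d['T']);return T[:3,3],T[:3,:3]@np.array([p[0],p[1],1])
def atz(fn,uv,z):
    o,v=ray(fn,uv);return o+v*(z-o[2])/v[2]
def proj(fn,P):
    d=json.load(open('pics/'+fn+'.json'));K,D=KD(d);T=np.linalg.inv(np.array(d['T']))
    return cv2.projectPoints(np.array(P,float).reshape(-1,3),cv2.Rodrigues(T[:3,:3])[0],T[:3,3],K,D)[0][:,0]
def tri(obs):
    A=np.zeros((3,3));b=np.zeros(3)
    for fn,uv in obs:
        o,v=ray(fn,uv);v=v/np.linalg.norm(v);M=np.eye(3)-np.outer(v,v);A+=M;b+=M@o
    return np.linalg.solve(A,b)
E
python3 - <<'E'
from h import *
for n in ['scene','side','wrist']:
    s,d=shot(n,n+'0'); print(n,np.round(d['T'],3).tolist(),d['f'])
print(s)
E
```

```text
scene [[0.769, -0.277, 0.576, -0.049], [-0.639, -0.358, 0.681, -0.652], [0.018, -0.891, -0.453, 0.542], [0.0, 0.0, 0.0, 1.0]] 502.8063965490752
side [[-0.996, -0.014, 0.092, 0.428], [-0.09, 0.398, -0.913, 0.783], [-0.024, -0.917, -0.397, 0.434], [0.0, 0.0, 0.0, 1.0]] 391.69757524556337
wrist [[0.241, 0.933, 0.267, 0.071], [0.971, -0.231, -0.068, 0.575], [-0.002, 0.275, -0.961, 0.372], [0.0, 0.0, 0.0, 1.0]] 313.6745592033591
{'clock': 0.1, 'joint_pos': array([1.18937893e+00, 3.13908266e-01, 4.51125943e-02, 1.30360559e+00,
       1.53351806e-06, 1.43120805e+00]), 'qvel': array([-1.35891306e-03, -8.76705466e-05,  3.09120555e-03, -1.50260502e-03,
       -1.19187813e-03,  1.64742619e-03]), 'tau': array([ 3.49098169e-03, -4.81728065e+01,  2.99243224e+01,  1.27869355e-02,
       -7.62674267e-05, -8.05501031e-06]), 'tcp_pos': array([0.13753449, 0.55784834, 0.23051592]), 'orientation': array([ 4.01472026e-04,  7.87235074e-01,  6.16652490e-01, -6.94822575e-04]), 'wrist_force': array([0.13834596, 0.01082945, 0.30178962]), 'ft_torque': array([-0.01031236, -0.04097011,  0.00316541]), 'finger_gap': 0.0855913465706076}
```

View pics/scene0.png

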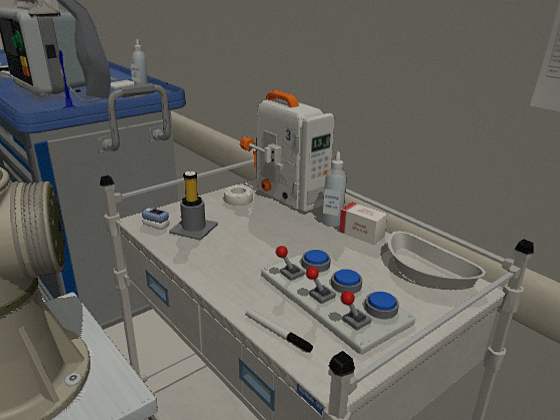

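View pics/side0.png

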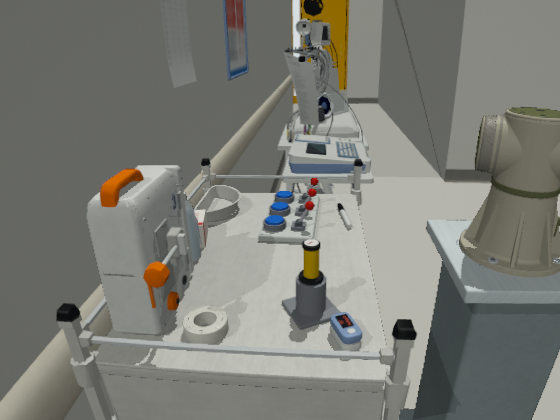

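View pics/wrist0.png

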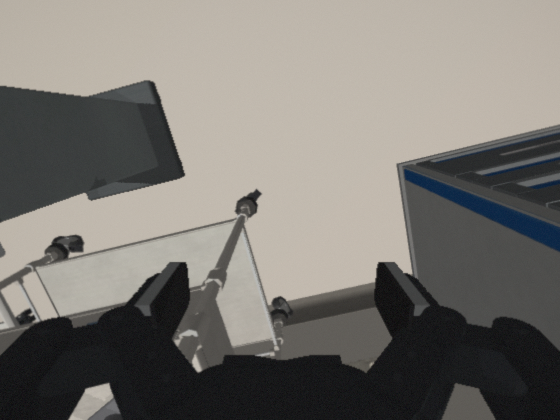

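The scene view shows the gauge in its holder at about (191,200). The pads are at (316,258), (347,279) and (381,302), with red balls at (282,252), (312,273) and (348,298). The arm isn't over the table yet. I'll enlarge both views.

```bash
python3 - <<'E'
import cv2
a=cv2.imread('pics/scene0.png');b=cv2.imread('pics/side0.png')
def c(im,x,y,w,h,s,n): cv2.imwrite('pics/'+n+'.png',cv2.resize(im[y:y+h,x:x+w],None,fx=s,fy=s,interpolation=cv2.INTER_CUBIC))
c(a,250,230,180,130,4.4,'c1');c(b,225,150,150,110,5,'c2');c(a,150,160,100,100,6,'c3');c(b,250,220,120,110,5,'c4')
E
```

```text
(no output)
```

View pics/c1.png

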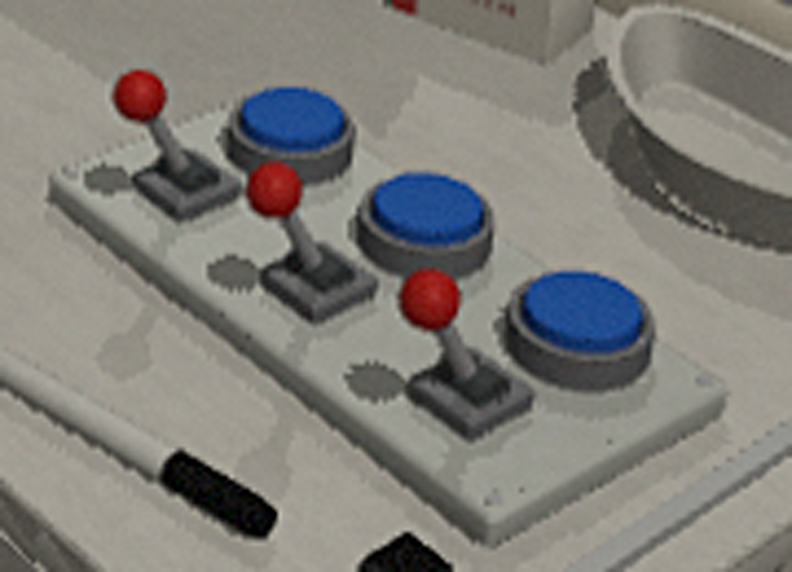

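View pics/c2.png

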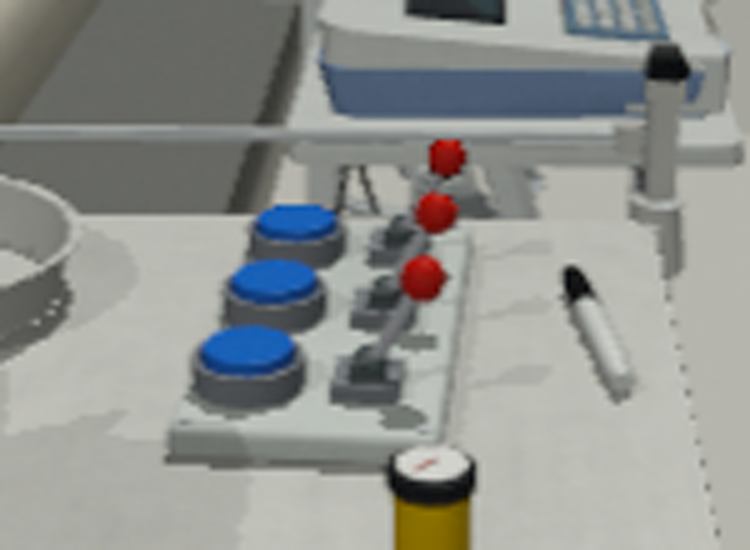

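View pics/c3.png

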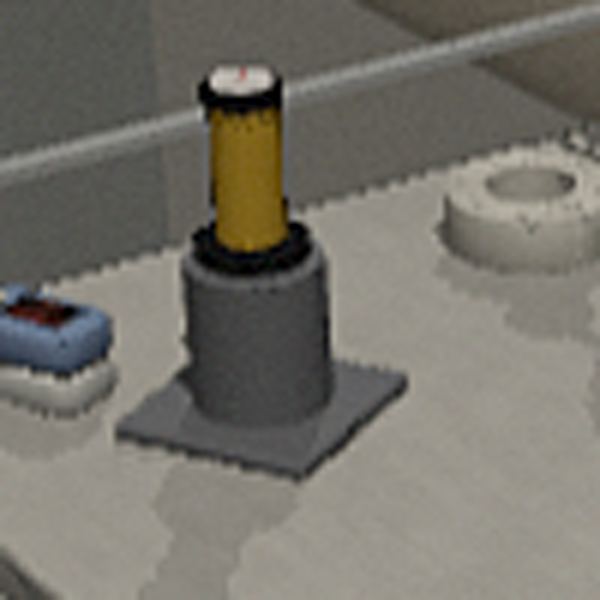

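View pics/c4.png

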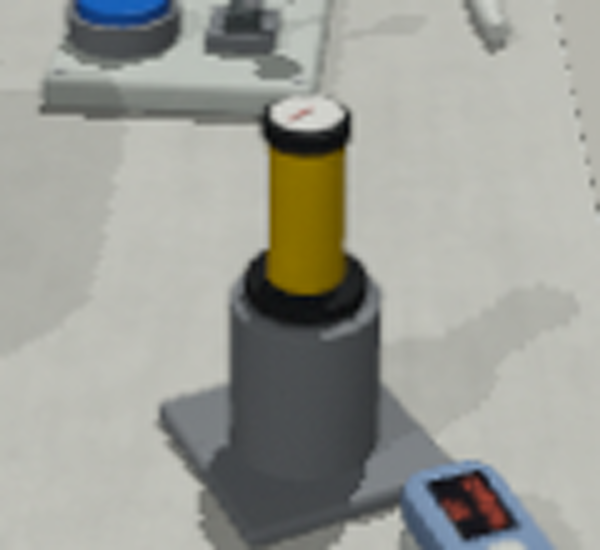

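```bash
python3 - <<'E'
from h import *
def S(p,o,s): return [(p[0]+.5)/s-.5+o[0],(p[1]+.5)/s-.5+o[1]]
sc=lambda p:('scene0',S(p,(250,230),4.4)); sd=lambda p:('side0',S(p,(225,150),5))
A=[(292,119),(427,208),(583,311)];B=[(248,351),(274,282),(299,222)]
L=[(139,96),(274,189),(430,299)];M=[(422,278),(436,213),(447,157)]
for a,b,l,m in zip(A,B,L,M):
    print('pad',tri([sc(a),sd(b)]).round(4),atz(*sc(a),.038).round(4),atz(*sd(b),.038).round(4))
    print('ball',tri([sc(l),sd(m)]).round(4))
g=('scene0',S((243,79),(150,160),6));h=('side0',S((308,113),(250,220),5))
print('cap',tri([g,h]).round(4))
# rim / flange: top of flange center z=.074
g=('scene0',S((252,245),(150,160),6));h=('side0',S((306,283),(250,220),5))
print('flange',tri([g,h]).round(4),atz(*g,.074).round(4),atz(*h,.074).round(4))
E
```

```text
pad [ 0.5368 -0.0657  0.0335] [ 0.5333 -0.0703  0.038 ] [ 0.5346 -0.0546  0.038 ]
ball [ 0.4528 -0.0613  0.0746]
pad [ 0.5327 -0.1505  0.0335] [ 0.5294 -0.1544  0.038 ] [ 0.5304 -0.138   0.038 ]
ball [ 0.4486 -0.1461  0.0748]
pad [ 0.5275 -0.2366  0.0338] [ 0.5253 -0.2394  0.038 ] [ 0.5249 -0.2225  0.038 ]
ball [ 0.4445 -0.2315  0.0745]
cap [0.4414 0.2295 0.1348]
flange [0.4412 0.2299 0.0703] [0.4384 0.2234 0.074 ] [0.4404 0.2363 0.074 ]
```

```bash
python3 - <<'E'
from h import *
print('NL',tri([('scene0',(107,182)),('side0',(403,328))]))
print('NR',tri([('scene0',(342,362)),('side0',(357,166))]))
print('FR',tri([('scene0',(524,246)),('side0',(206,163))]))
E
```

```text
NL [0.31873382 0.38164714 0.09433589]
NR [ 0.32225335 -0.33387703  0.08761915]
FR [ 0.77654545 -0.33949036  0.09468346]
```

```bash
python3 - <<'E'
from h import *
for p in [('scene0',(260,190)),('scene0',(305,209)),('side0',(172,325)),('side0',(110,320)),('scene0',(325,222))]: print(p,atz(*p,0).round(3))
print('arm orange',tri([('scene0',(246,143)),('side0',(157,275))]).round(3))
# where would gauge appear in wrist if TCP at G+(0.03,0)
E
```

```text
('scene0', (260, 190)) [0.69  0.308 0.   ]
('scene0', (305, 209)) [0.708 0.152 0.   ]
('side0', (172, 325)) [0.671 0.286 0.   ]
('side0', (110, 320)) [0.786 0.284 0.   ]
('scene0', (325, 222)) [0.699 0.072 0.   ]
arm orange [0.66  0.328 0.129]
```

Request:
{"op": "apply_moves", "data": {
  "moves": [
    [[-4,6,0],0,1],
    [[-8,12,0],0,1],
    [[-12,18,0],0,1],
    [[-16,24,0],0,1],
    [[-20,30,0],0,1],
    [[-22.5,34,0],0,1],
    [[-24,36.5,0],0,1],
    [[-24.6,39.4,0],0,1],
    [[-24.6,39.4,0],0,1],
    [[-24.6,39.4,0],0,1]
  ],
  "squeeze": 60
}}

```text
clock: 1.4
tcp_pos: [0.4606, 0.2252, 0.231]
orientation: [-0.0, 0.787, 0.617, -0.001]
wrist_force: [0.2, 0.7, -0.9]
finger_gap: 0.0853
```

```bash
python3 - <<'E'
from h import *
s,d=shot('wrist','w1'); print(s['tcp_pos'])
print(proj('w1',[[.4414,.2295,.134],[.4414,.2295,.074]]))
E
```

```text
[0.46057665 0.22520664 0.23095909]
[[280.68917003 188.02602761]
 [280.92099802 175.34977969]]
```

View pics/w1.png

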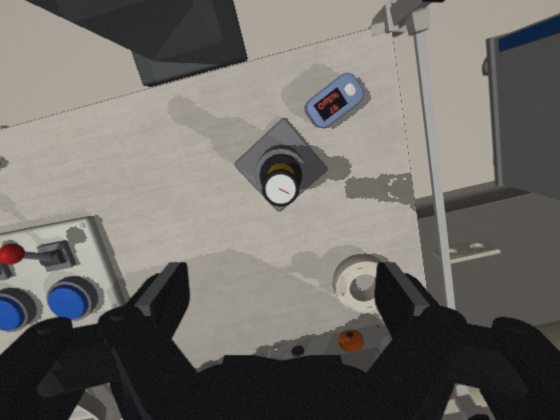

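The wrist view shows the cap centre at (281,189), against a predicted (280.7,188), so the gauge position agrees. The left pad is at about (69,300) and its ball at (10,254). I'll check the pad too while planning the approach.

```bash
python3 - <<'E'
from h import *
print(proj('w1',[[.5368,-.0657,.038],[.4528,-.0613,.0745]]), atz('w1',(69,300),.038))
s=env.get_state();Rm=q2R(s['orientation']);
print(Rm.T@(np.array([.4414,.2293,.079])-s['tcp_pos'])*100, s['wrist_force'])
E
```

```text
[[ 64.54182627 304.18313918]
 [ 10.52420422 253.4905142 ]] [ 0.53276541 -0.05795087  0.038     ]
[-0.08368921 -1.90949206 15.21201671] [-0.90318266  0.569132    0.43139056]
```

Request:
{"op": "apply_moves", "data": {
  "moves": [
    [[-0.1,-1.9,2],0,1],
    [[-0.1,-1.9,6],0,1],
    [[-0.1,-1.9,10],0,1],
    [[-0.1,-1.9,13.5],0,1],
    [[-0.1,-1.9,15.4],0,1],
    [[-0.1,-1.9,15.4],0,0.6],
    [[-0.1,-1.9,15.4],0,0],
    [[-0.1,-1.9,15.4],0,0],
    [[-0.1,-1.9,15.4],0,0],
    [[-0.1,-1.9,15.4],0,0]
  ],
  "squeeze": 60
}}

```text
clock: 2.7
tcp_pos: [0.4435, 0.2291, 0.0787]
orientation: [0.0, 0.787, 0.617, 0.001]
wrist_force: [-0.8, -0.2, 6.3]
finger_gap: 0.0246
```

```bash
python3 - <<'E'
from h import *
s,d=shot('side','s2'); print(s['tcp_pos'],s['wrist_force'],s['finger_gap'])
a=cv2.imread('pics/s2.png')[150:350,220:400];cv2.imwrite('pics/s2c.png',cv2.resize(a,None,fx=3,fy=3))
E
```

```text
[0.44346722 0.22907989 0.07870137] [-0.83829657 -0.23527157  6.31260212] 0.024641092101468726
```

View pics/s2c.png

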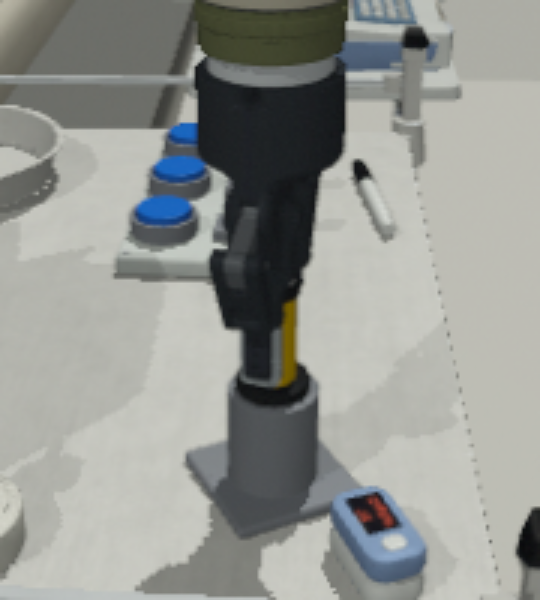

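Request:
{"op": "apply_moves", "data": {
  "moves": [
    [[0,0,-1],0,0],
    [[0,0,-3],0,0],
    [[0,0,-6],0,0],
    [[0,0,-10],0,0],
    [[0,0,-13],0,0],
    [[0,0,-13],0,0],
    [[0,0,-13],0,0],
    [[0,0,-13],0,0],
    [[0,0,-13],0,0],
    [[0,0,-13],0,0]
  ],
  "squeeze": 60
}}

```text
clock: 4.0
tcp_pos: [0.4424, 0.2286, 0.2067]
orientation: [-0.0, 0.787, 0.617, -0.001]
wrist_force: [0.1, -0.7, -2.3]
finger_gap: 0.0245
```

```bash
python3 - <<'E'
from h import *
for i in range(1):
    s,d=shot('side','s3');s2,_=shot('scene','sc3');s3,_=shot('wrist','w3')
for k in (s,s2,s3): print(k['tcp_pos'],k['wrist_force'],k['finger_gap'])
a=cv2.imread('pics/s3.png')[120:320,220:400];cv2.imwrite('pics/s3c.png',cv2.resize(a,None,fx=3,fy=3))
a=cv2.imread('pics/sc3.png')[100:300,120:320];cv2.imwrite('pics/sc3c.png',cv2.resize(a,None,fx=3,fy=3))
Rm=q2R(s['orientation']);print(Rm.T@(np.array([.535,-.064,0])-s['tcp_pos'])*100)
E
```

```text
[0.44236476 0.22861271 0.20669422] [ 0.08566014 -0.74963074 -2.26362182] 0.02450264550275377
[0.4424694  0.22863788 0.20685901] [ 0.08346548  0.72346717 -1.78271459] 0.025048734645252937
[0.44255184 0.22866292 0.20701581] [ 0.12135072 -0.21842337 -2.39411231] 0.024710375381514122
[-26.18087981  16.02117436  20.66744716]
```

View pics/s3c.png

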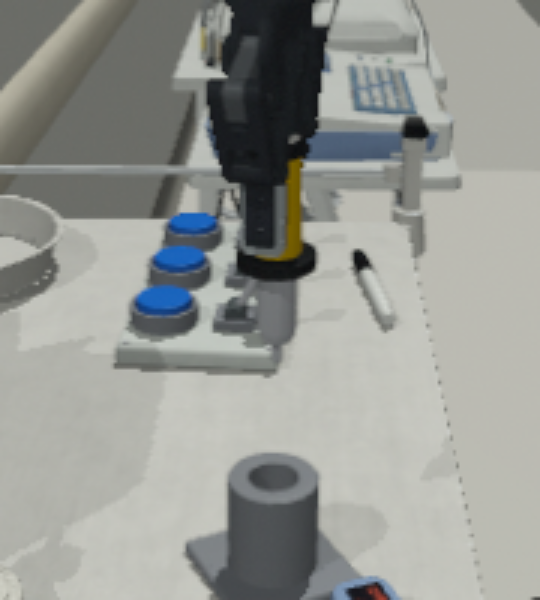

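View pics/sc3c.png

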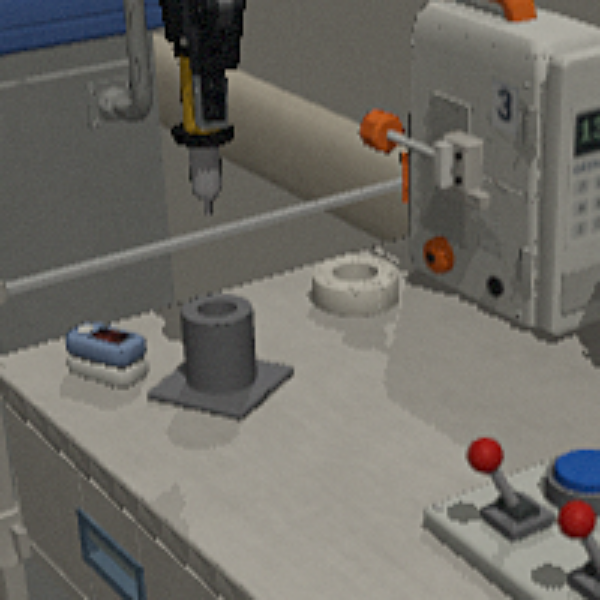

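Request:
{"op": "apply_moves", "data": {
  "moves": [
    [[-3,2,0],0,0],
    [[-8,5,0],0,0],
    [[-13,8,0],0,0],
    [[-18,11,0],0,0],
    [[-22,13.5,1],0,0],
    [[-25,15.3,3],0,0],
    [[-26.2,16,5.5],0,0],
    [[-26.2,16,7.5],0,0],
    [[-26.2,16,7.5],0,0],
    [[-26.2,16,7.5],0,0]
  ]
}}

```text
clock: 5.4
tcp_pos: [0.5357, -0.0639, 0.1331]
orientation: [0.0, 0.787, 0.617, 0.0]
wrist_force: [0.6, -0.9, -0.9]
finger_gap: 0.0245
```

```bash
python3 - <<'E'
from h import *
s3,_=shot('wrist','w4');s,d=shot('side','s4');s2,_=shot('scene','sc4');
for k in (s,s2,s3): print(k['tcp_pos'],k['wrist_force'],k['finger_gap'])
a=cv2.imread('pics/s4.png')[130:270,220:360];cv2.imwrite('pics/s4c.png',cv2.resize(a,None,fx=4,fy=4))
a=cv2.imread('pics/sc4.png')[190:340,240:420];cv2.imwrite('pics/sc4c.png',cv2.resize(a,None,fx=4,fy=4))
E
```

```text
[ 0.53599171 -0.06392594  0.13339835] [ 0.14640847 -0.03139656 -1.29269892] 0.024943812492219535
[ 0.53606132 -0.06387555  0.13350193] [ 0.60343535  0.09083813 -0.77455327] 0.02472781591458688
[ 0.53567301 -0.0638997   0.13305524] [ 0.61877314 -0.90701969 -0.93689992] 0.02449040550566689
```

View pics/s4c.png

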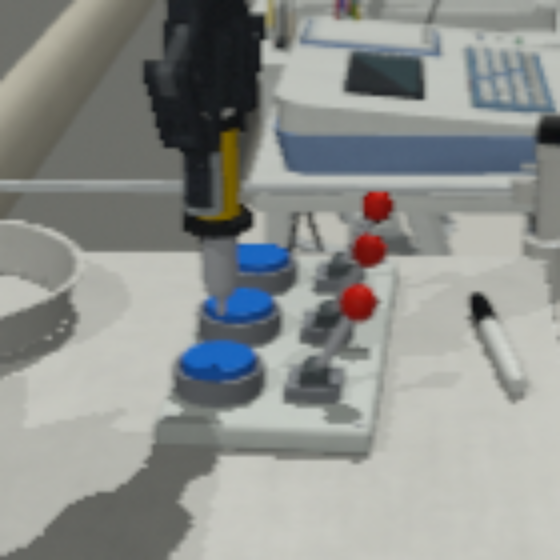

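View pics/sc4c.png

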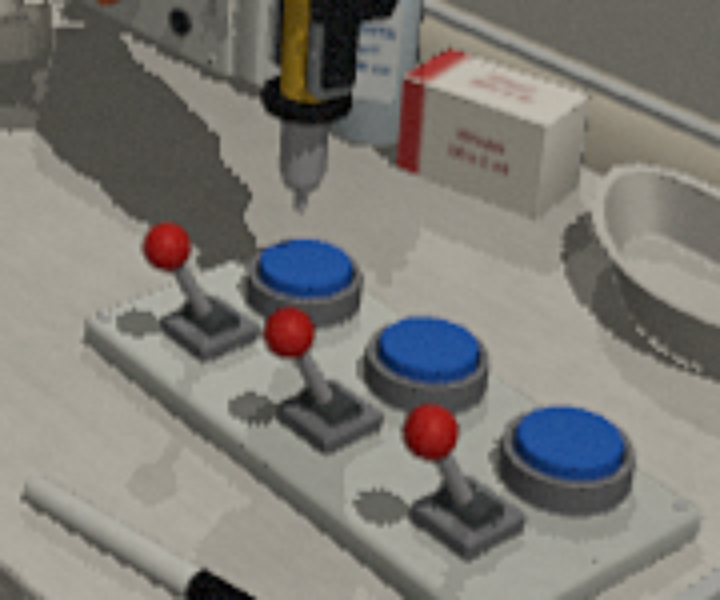

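View pics/w4.png

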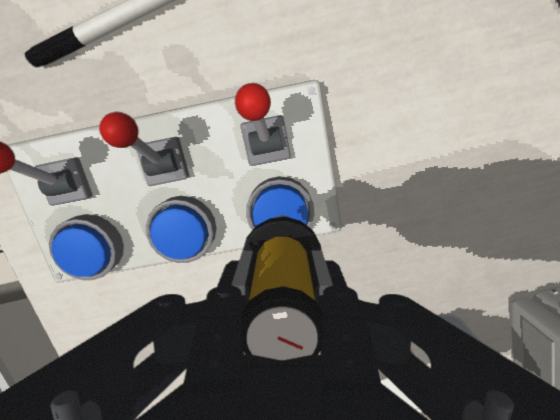

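```bash
python3 - <<'E'
from h import *
def S(p,o,s): return [(p[0]+.5)/s-.5+o[0],(p[1]+.5)/s-.5+o[1]]
t=[('sc4',S((300,210),(240,190),4)),('s4',S((221,312),(220,130),4))]
p=[('sc4',S((305,268),(240,190),4)),('s4',S((219,362),(220,130),4))]
print(tri(t).round(4),tri(p).round(4))
for uv in [(179,231),(80,250)]: print(atz('w4',uv,.038).round(4))
s=env.get_state();print(s['wrist_force'],s['tcp_pos'])
E
```

```text
[ 0.5336 -0.0636  0.0662] [ 0.5367 -0.0653  0.0332]
[ 0.5307 -0.1469  0.038 ]
[ 0.5269 -0.2309  0.038 ]
[ 0.01085437  0.79992852 -1.45087988] [ 0.53602486 -0.06387425  0.13346403]
```

Request:
{"op": "apply_moves", "data": {
  "moves": [
    [[0,-0.1,1],0,0],
    [[0,-0.1,1.8],0,0],
    [[0,-0.1,2.2],0,0],
    [[0,-0.1,2.5],0,0],
    [[0,-0.1,2.8],0,0],
    [[0,-0.1,3.0],0,0],
    [[0,-0.1,3.2],0,0],
    [[0,-0.1,3.2],0,0],
    [[0,-0.1,3.2],0,0],
    [[0,-0.1,3.2],0,0]
  ]
}}

```text
clock: 6.8
tcp_pos: [0.5344, -0.0638, 0.1005]
orientation: [0.0, 0.787, 0.617, 0.0]
wrist_force: [-1.8, 0.6, 3.7]
finger_gap: 0.0245
```

```bash
cat > f.py <<'E'
from h import *
import sys
n=sys.argv[1]
a,_=shot('side','s'+n);b,_=shot('scene','sc'+n)
for k in (a,b): print(k['clock'],k['tcp_pos'].round(4),k['wrist_force'].round(2),round(k['finger_gap'],4))
x=cv2.imread('pics/s'+n+'.png')[130:270,220:360];y=cv2.imread('pics/sc'+n+'.png')[195:335,270:410]
cv2.imwrite('pics/j'+n+'.png',np.hstack([cv2.resize(q,(400,400),interpolation=cv2.INTER_CUBIC) for q in (x,y)]))
E
python3 f.py 5
```

```text
6.8 [ 0.5344 -0.0638  0.1005] [-1.77  0.6   3.73] 0.0245
6.85 [ 0.5344 -0.0638  0.1005] [-2.25  0.19  4.19] 0.0247
```

View pics/j5.png

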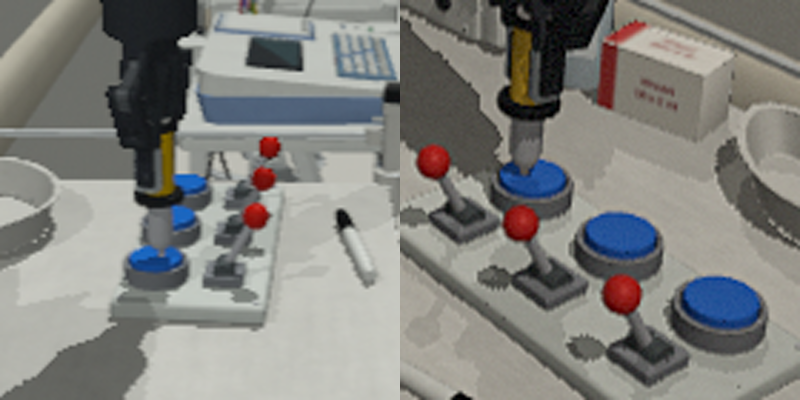

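The tip sits on the left pad near its middle. Force is about 5.5 N at roughly 6 mm of travel, which looks firm. I'll press about 2 mm more and hold.

Request:
{"op": "apply_moves", "data": {
  "moves": [
    [[0,0,0.1],0,0],
    [[0,0,0.2],0,0],
    [[0,0,0.2],0,0],
    [[0,0,0.2],0,0],
    [[0,0,0.2],0,0],
    [[0,0,0.2],0,0],
    [[0,0,0.2],0,0],
    [[0,0,0.2],0,0],
    [[0,0,0.2],0,0],
    [[0,0,0.2],0,0]
  ]
}}

```text
clock: 8.15
tcp_pos: [0.5344, -0.0637, 0.0986]
orientation: [0.0, 0.787, 0.617, 0.0]
wrist_force: [-2.6, -0.3, 7.0]
finger_gap: 0.0249
```

```bash
python3 f.py 6;python3 -c "
from h import *
for i in range(4):
    env.read_camera('side');s=env.get_state();print(s['tcp_pos'].round(4),s['wrist_force'].round(2))"
```

```text
8.15 [ 0.5344 -0.0637  0.0986] [-2.58 -0.3   6.96] 0.0249
8.2 [ 0.5345 -0.0638  0.0986] [-1.81  0.92  6.74] 0.0244
[ 0.5344 -0.0638  0.0985] [-2.06  0.27  5.76]
[ 0.5344 -0.0638  0.0985] [-2.55  0.24  6.75]
[ 0.5344 -0.0638  0.0985] [-1.88  0.26  5.97]
[ 0.5344 -0.0638  0.0985] [-3.06  1.05  5.86]
```

View pics/j6.png

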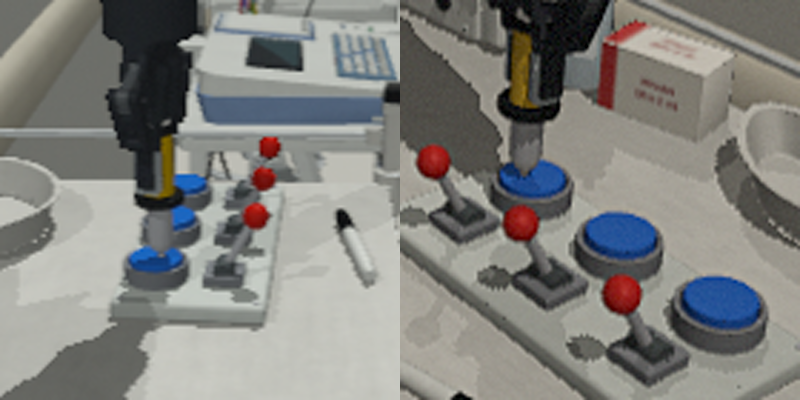

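The left pad's mean wrist Fz is 6.3, about 7.8 N with the gauge's weight added back, at 8.2 mm travel. That's firm, and I held it about 1 s. Middle pad next.

Request:
{"op": "apply_moves", "data": {
  "moves": [
    [[0,0,-1],0,0],
    [[0,0,-3],0,0],
    [[0,0,-4],0,0],
    [[-3,0.7,-4],0,0],
    [[-6,1.3,-4],0,0],
    [[-8.3,1.85,-4],0,0],
    [[-8.3,1.85,-3.5],0,0],
    [[-8.3,1.85,-3.5],0,0],
    [[-8.3,1.85,-3.5],0,0],
    [[-8.3,1.85,-3.5],0,0]
  ]
}}

```text
clock: 9.7
tcp_pos: [0.5324, -0.148, 0.1333]
orientation: [-0.0, 0.787, 0.617, 0.0]
wrist_force: [0.4, -0.3, -1.9]
finger_gap: 0.0247
```

```bash
python3 f.py 7;python3 -c "
from h import *
for i in range(4):
    env.read_camera('side');s=env.get_state();print(s['tcp_pos'].round(4),s['wrist_force'].round(2))"
```

```text
9.7 [ 0.5324 -0.148   0.1333] [ 0.35 -0.33 -1.92] 0.0247
9.75 [ 0.5325 -0.1481  0.1334] [ 0.21 -1.05 -1.98] 0.025
[ 0.5325 -0.1484  0.1335] [-0.9   0.48 -1.27]
[ 0.5325 -0.1485  0.1334] [ 0.78 -0.21 -2.02]
[ 0.5324 -0.1485  0.1334] [ 0.84 -0.14 -2.32]
[ 0.5324 -0.1486  0.1334] [ 0.73 -0.45 -2.19]
```

View pics/j7.png

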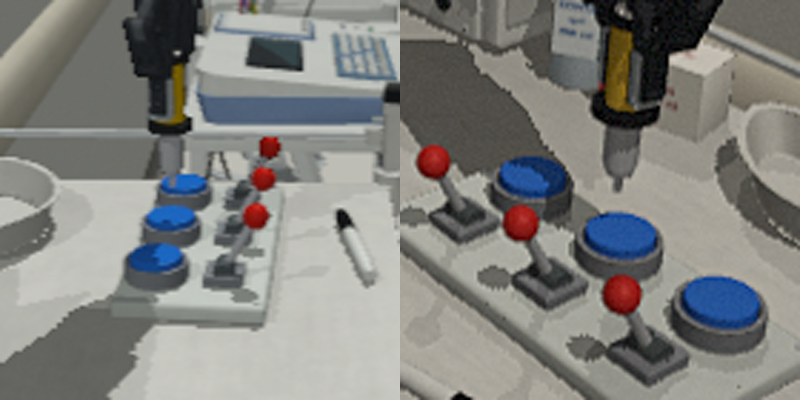

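Request:
{"op": "apply_moves", "data": {
  "moves": [
    [[0,0,1],0,0],
    [[0,0,1.9],0,0],
    [[0,0,2.3],0,0],
    [[0,0,2.6],0,0],
    [[0,0,2.9],0,0],
    [[0,0,3.2],0,0],
    [[0,0,3.4],0,0],
    [[0,0,3.4],0,0],
    [[0,0,3.4],0,0],
    [[0,0,3.4],0,0]
  ]
}}

```text
clock: 11.25
tcp_pos: [0.5325, -0.1488, 0.0995]
orientation: [0.0, 0.787, 0.617, 0.0]
wrist_force: [-1.5, 1.4, 4.3]
finger_gap: 0.0249
```

```bash
python3 f.py 8;python3 -c "
from h import *
for i in range(3):
    env.read_camera('side');s=env.get_state();print(s['tcp_pos'].round(4),s['wrist_force'].round(2))"
```

```text
11.25 [ 0.5325 -0.1488  0.0995] [-1.53  1.37  4.3 ] 0.0249
11.3 [ 0.5325 -0.1488  0.0995] [-1.64  0.47  4.6 ] 0.0249
[ 0.5325 -0.1488  0.0994] [-1.69  0.76  4.86]
[ 0.5324 -0.1488  0.0994] [-1.76  1.17  4.93]
[ 0.5325 -0.1488  0.0994] [-2.51  0.89  4.92]
```

View pics/j8.png

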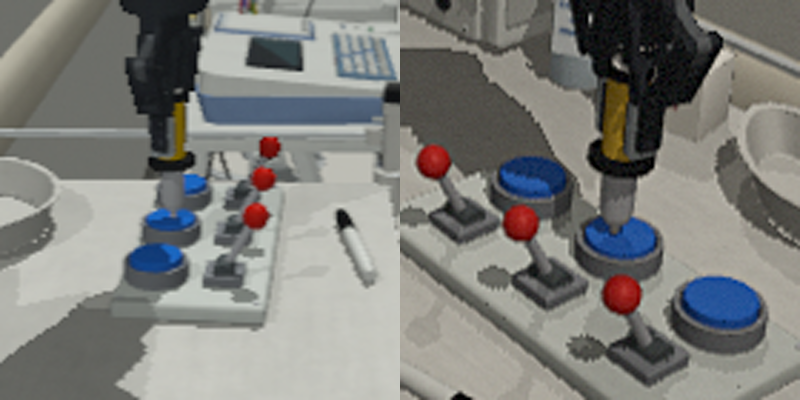

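The middle pad reads about 6.5 N at 7.3 mm, so it's firm too. I'll press 1.5 mm more and hold.

Request:
{"op": "apply_moves", "data": {
  "moves": [
    [[0,0,0.1],0,0],
    [[0,0,0.15],0,0],
    [[0,0,0.15],0,0],
    [[0,0,0.15],0,0],
    [[0,0,0.15],0,0],
    [[0,0,0.15],0,0],
    [[0,0,0.15],0,0],
    [[0,0,0.15],0,0],
    [[0,0,0.15],0,0],
    [[0,0,0.15],0,0]
  ]
}}

```text
clock: 12.75
tcp_pos: [0.5325, -0.1488, 0.0979]
orientation: [0.0, 0.787, 0.617, 0.0]
wrist_force: [-2.6, 0.9, 6.1]
finger_gap: 0.0246
```

```bash
python3 -c "
from h import *
for i in range(5):
    env.read_camera('side');s=env.get_state();print(s['tcp_pos'].round(4),s['wrist_force'].round(2))"
```

```text
[ 0.5325 -0.1488  0.098 ] [-2.3   0.83  6.1 ]
[ 0.5325 -0.1488  0.098 ] [-2.06  0.6   5.05]
[ 0.5325 -0.1488  0.098 ] [-2.06  1.68  6.83]
[ 0.5325 -0.1488  0.0979] [-1.67  0.4   6.5 ]
[ 0.5325 -0.1488  0.0979] [-1.59  0.45  6.82]
```

The middle pad holds about 8.0 N at 8.8 mm, firm. Right pad next.

Request:
{"op": "apply_moves", "data": {
  "moves": [
    [[0,0,-1],0,0],
    [[0,0,-3],0,0],
    [[0,0,-4],0,0],
    [[-3,0.6,-4],0,0],
    [[-6,1.1,-4],0,0],
    [[-8.3,1.6,-4],0,0],
    [[-8.3,1.6,-3.5],0,0],
    [[-8.3,1.6,-3.5],0,0],
    [[-8.3,1.6,-3.5],0,0],
    [[-8.3,1.6,-3.5],0,0]
  ]
}}

```text
clock: 14.25
tcp_pos: [0.5282, -0.2324, 0.1329]
orientation: [-0.0, 0.787, 0.617, 0.0]
wrist_force: [0.0, -0.3, -2.0]
finger_gap: 0.0249
```

```bash
python3 f.py 9
```

```text
14.25 [ 0.5282 -0.2324  0.1329] [ 0.01 -0.29 -2.04] 0.0249
14.3 [ 0.5282 -0.2326  0.133 ] [-0.64 -0.32 -1.59] 0.0246
```

View pics/j9.png

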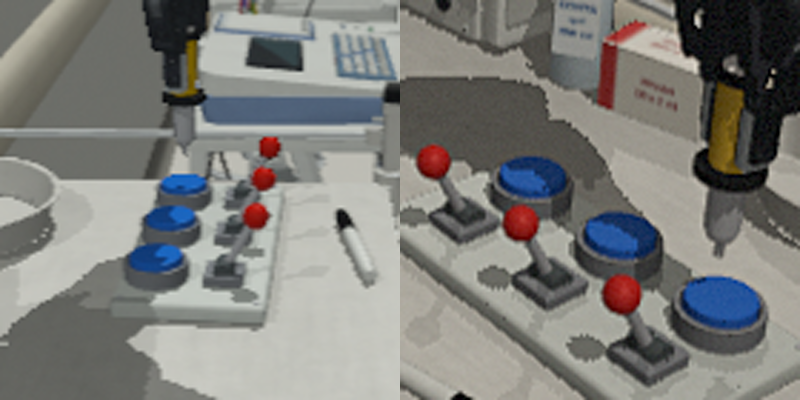

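Request:
{"op": "apply_moves", "data": {
  "moves": [
    [[0,0,1],0,0],
    [[0,0,1.9],0,0],
    [[0,0,2.3],0,0],
    [[0,0,2.6],0,0],
    [[0,0,2.9],0,0],
    [[0,0,3.2],0,0],
    [[0,0,3.4],0,0],
    [[0,0,3.4],0,0],
    [[0,0,3.4],0,0],
    [[0,0,3.4],0,0]
  ]
}}

```text
clock: 15.6
tcp_pos: [0.5281, -0.2332, 0.099]
orientation: [0.0, 0.787, 0.617, 0.0]
wrist_force: [-0.8, 1.6, 2.8]
finger_gap: 0.0245
```

```bash
python3 f.py 10;python3 -c "
from h import *
for i in range(3):
    env.read_camera('side');s=env.get_state();print(s['tcp_pos'].round(4),s['wrist_force'].round(2))"
```

```text
15.6 [ 0.5281 -0.2332  0.099 ] [-0.8   1.56  2.76] 0.0245
15.65 [ 0.5281 -0.2332  0.0989] [-1.61  0.74  1.89] 0.0248
[ 0.5281 -0.2332  0.0989] [-1.64  0.89  1.87]
[ 0.5281 -0.2332  0.0989] [-2.16 -1.21  1.71]
[ 0.5281 -0.2332  0.0988] [-1.05  0.75  1.69]
```

View pics/j10.png

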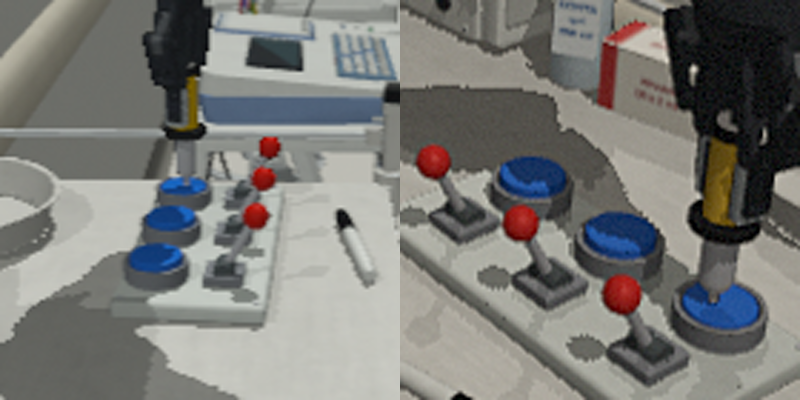

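The right pad reads only about 3.8 N at 7.8 mm, so it's the soft one. I need about 7 mm more for 8 N and will approach in two steps.

Request:
{"op": "apply_moves", "data": {
  "moves": [
    [[0,0,0.2],0,0],
    [[0,0,0.4],0,0],
    [[0,0,0.6],0,0],
    [[0,0,0.65],0,0],
    [[0,0,0.65],0,0],
    [[0,0,0.65],0,0],
    [[0,0,0.65],0,0],
    [[0,0,0.65],0,0],
    [[0,0,0.65],0,0],
    [[0,0,0.65],0,0]
  ]
}}

```text
clock: 17.1
tcp_pos: [0.5281, -0.2332, 0.0925]
orientation: [0.0, 0.787, 0.617, 0.0]
wrist_force: [-2.3, 1.5, 5.7]
finger_gap: 0.0249
```

```bash
python3 -c "
from h import *
for i in range(6):
    env.read_camera('side');s=env.get_state();print(s['tcp_pos'].round(4),s['wrist_force'].round(2))"
```

```text
[ 0.5281 -0.2332  0.0925] [-2.19  0.95  5.19]
[ 0.5281 -0.2332  0.0925] [-1.59  1.76  5.34]
[ 0.5281 -0.2332  0.0925] [-1.65  1.63  5.52]
[ 0.5282 -0.2332  0.0925] [-1.86  1.39  5.8 ]
[ 0.5282 -0.2333  0.0925] [-1.12  1.04  5.91]
[ 0.5281 -0.2332  0.0925] [-1.74  0.63  5.58]
```

It's now about 7.4 N. I'll add 1 mm to centre it and hold.

Request:
{"op": "apply_moves", "data": {
  "moves": [
    [[0,0,0.1],0,0],
    [[0,0,0.1],0,0],
    [[0,0,0.1],0,0],
    [[0,0,0.1],0,0],
    [[0,0,0.1],0,0],
    [[0,0,0.1],0,0],
    [[0,0,0.1],0,0],
    [[0,0,0.1],0,0],
    [[0,0,0.1],0,0],
    [[0,0,0.1],0,0]
  ]
}}

```text
clock: 18.65
tcp_pos: [0.5282, -0.2332, 0.0916]
orientation: [0.0, 0.787, 0.617, 0.0]
wrist_force: [-2.0, 1.0, 6.2]
finger_gap: 0.0249
```

```bash
python3 f.py 11; python3 -c "
from h import *
for i in range(4):
    env.read_camera('side');s=env.get_state();print(s['tcp_pos'].round(4),s['wrist_force'].round(2))"
```

```text
18.65 [ 0.5282 -0.2332  0.0916] [-1.96  0.96  6.17] 0.0249
18.7 [ 0.5282 -0.2332  0.0916] [-2.21  1.55  6.49] 0.0247
[ 0.5282 -0.2332  0.0916] [-1.66  0.62  5.78]
[ 0.5282 -0.2332  0.0916] [-1.8   0.72  6.63]
[ 0.5281 -0.2332  0.0916] [-1.8   0.19  6.97]
[ 0.5282 -0.2332  0.0916] [-1.74  0.8   5.58]
```

View pics/j11.png

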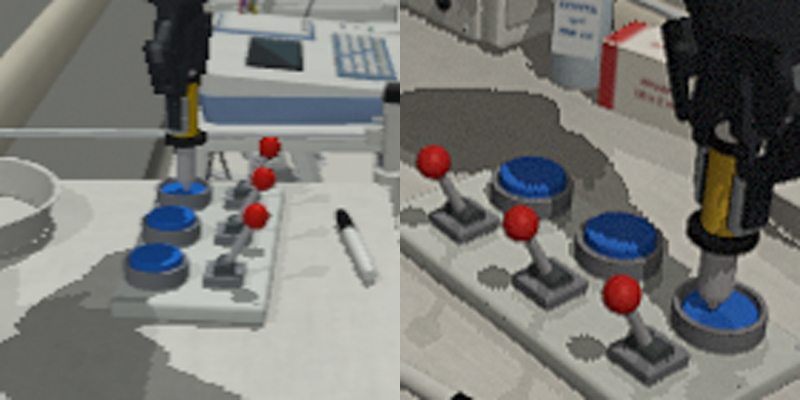

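The right pad is visibly sunk, with about 8.0 N at 15 mm travel against 8 to 9 mm for the other two. It's the soft one. Now I'll return the gauge.

Request:
{"op": "apply_moves", "data": {
  "moves": [
    [[0,0,-3],0,0],
    [[0,0,-8],0,0],
    [[3,-1.4,-12.4],0,0],
    [[8,-3.6,-12.4],0,0],
    [[13,-5.9,-12.4],0,0],
    [[18,-8.1,-12.4],0,0],
    [[23,-10.4,-12.4],0,0],
    [[28,-12.7,-12.4],0,0],
    [[33,-14.9,-12.4],0,0],
    [[38,-17.2,-12.4],0,0]
  ]
}}

```text
clock: 20.2
tcp_pos: [0.4518, 0.1787, 0.2147]
orientation: [0.0, 0.787, 0.617, 0.0]
wrist_force: [0.2, 0.3, -2.2]
finger_gap: 0.0248
```

Request:
{"op": "apply_moves", "data": {
  "moves": [
    [[3,-1.3,0],0,0],
    [[4.8,-2.2,0],0,0],
    [[4.8,-2.2,0],0,0],
    [[4.8,-2.2,0],0,0],
    [[4.8,-2.2,0],0,0],
    [[4.8,-2.2,0],0,0],
    [[4.8,-2.2,0],0,0],
    [[4.8,-2.2,0],0,0],
    [[4.8,-2.2,0],0,0],
    [[4.8,-2.2,0],0,0]
  ]
}}

```text
clock: 21.45
tcp_pos: [0.4422, 0.2288, 0.2153]
orientation: [-0.0, 0.787, 0.617, 0.0]
wrist_force: [0.3, -0.5, -2.7]
finger_gap: 0.0247
```

```bash
python3 - <<'E'
from h import *
a,_=shot('side','s12');b,_=shot('scene','sc12')
for k in (a,b): print(k['clock'],k['tcp_pos'].round(4),k['wrist_force'].round(2))
x=cv2.imread('pics/s12.png')[190:330,240:380];y=cv2.imread('pics/sc12.png')[120:260,120:260]
cv2.imwrite('pics/j12.png',np.hstack([cv2.resize(q,(400,400),interpolation=cv2.INTER_CUBIC) for q in (x,y)]))
E
```

```text
21.45 [0.4422 0.2288 0.2153] [ 0.26 -0.52 -2.65]
21.5 [0.4422 0.2288 0.2153] [ 0.03 -0.32 -1.15]
```

View pics/j12.png

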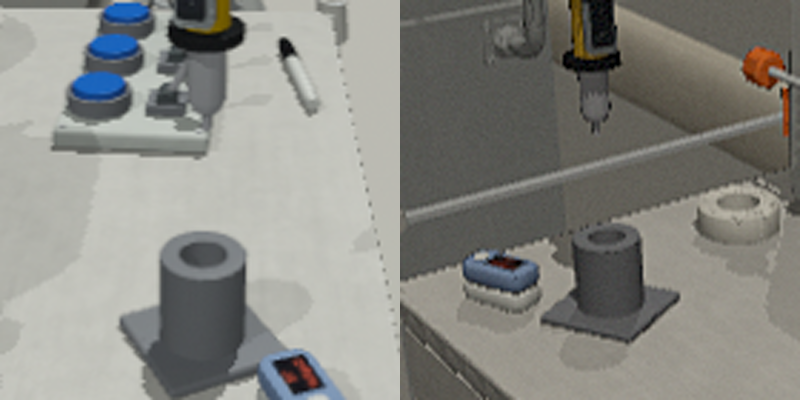

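Request:
{"op": "apply_moves", "data": {
  "moves": [
    [[0,0,3],0,0],
    [[0,0,6],0,0],
    [[0,0,7],0,0],
    [[0,0,8],0,0],
    [[0,0,9],0,0],
    [[0,0,9.5],0,0],
    [[0,0,9.5],0,0],
    [[0,0,9.5],0,0],
    [[0,0,9.5],0,0],
    [[0,0,9.5],0,0]
  ]
}}

```text
clock: 22.8
tcp_pos: [0.4423, 0.2289, 0.1206]
orientation: [0.0, 0.787, 0.617, 0.0]
wrist_force: [-0.9, 0.6, -1.8]
finger_gap: 0.0248
```

```bash
python3 - <<'E'
from h import *
a,_=shot('side','s13');b,_=shot('scene','sc13')
for k in (a,b): print(k['clock'],k['tcp_pos'].round(4),k['wrist_force'].round(2),k['ft_torque'].round(2))
x=cv2.imread('pics/s13.png')[190:330,240:380];y=cv2.imread('pics/sc13.png')[120:260,120:260]
cv2.imwrite('pics/j13.png',np.hstack([cv2.resize(q,(400,400),interpolation=cv2.INTER_CUBIC) for q in (x,y)]))
E
```

```text
22.8 [0.4423 0.2289 0.1206] [-0.92  0.58 -1.85] [-0.    0.01  0.01]
22.85 [0.4423 0.2289 0.1205] [ 0.88 -0.35 -1.72] [ 0.04  0.04 -0.02]
```

View pics/j13.png

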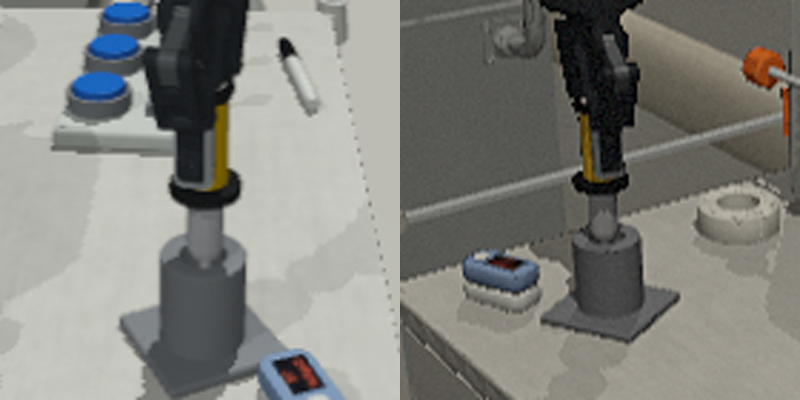

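The barrel foot is in the mouth with no side force, so I'll lower it home.

Request:
{"op": "apply_moves", "data": {
  "moves": [
    [[0,0,0.5],0,0],
    [[0,0,1],0,0],
    [[0,0,1.7],0,0],
    [[0,0,2.4],0,0],
    [[0,0,3.1],0,0],
    [[0,0,3.7],0,0],
    [[0,0,4.1],0,0],
    [[0,0,4.3],0,0],
    [[0,0,4.3],0,0],
    [[0,0,4.3],0,0]
  ]
}}

```text
clock: 24.15
tcp_pos: [0.442, 0.2288, 0.0787]
orientation: [0.0, 0.787, 0.617, 0.0]
wrist_force: [-4.4, -0.2, 9.0]
finger_gap: 0.0246
```

```bash
python3 - <<'E'
from h import *
a,_=shot('side','s14');b,_=shot('scene','sc14')
for k in (a,b): print(k['clock'],k['tcp_pos'].round(4),k['wrist_force'].round(2),k['ft_torque'].round(2))
x=cv2.imread('pics/s14.png')[190:330,240:380];y=cv2.imread('pics/sc14.png')[120:260,120:260]
cv2.imwrite('pics/j14.png',np.hstack([cv2.resize(q,(400,400),interpolation=cv2.INTER_CUBIC) for q in (x,y)]))
E
```

```text
24.15 [0.442  0.2288 0.0787] [-4.36 -0.19  9.  ] [-0.37  0.96 -0.07]
24.2 [0.442  0.2288 0.0787] [-5.32 -1.03 10.24] [-0.33  0.86 -0.05]
```

View pics/j14.png

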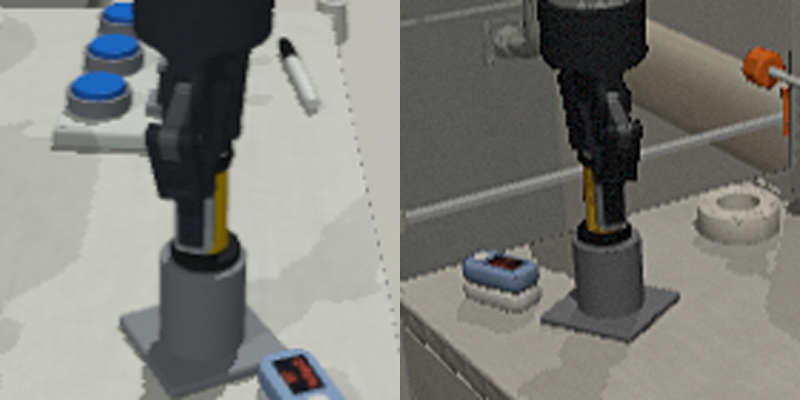

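The flange is on the rim, at the same 0.0787 as at the start. Releasing and raising.

Request:
{"op": "apply_moves", "data": {
  "moves": [
    [[0,0,-0.1],0,0.5],
    [[0,0,-0.1],0,1],
    [[0,0,-0.1],0,1],
    [[0,0,-0.1],0,1],
    [[0,0,-0.1],0,1],
    [[0,0,-2],0,1],
    [[0,0,-6],0,1],
    [[0,0,-11],0,1],
    [[0,0,-15],0,1],
    [[0,0,-15],0,1]
  ]
}}

```text
clock: 25.5
tcp_pos: [0.4442, 0.2295, 0.2307]
orientation: [0.001, 0.787, 0.617, 0.003]
wrist_force: [0.6, 0.5, -0.4]
finger_gap: 0.0853
```

```bash
python3 - <<'E'
from h import *
a,_=shot('side','s15');b,_=shot('scene','sc15')
for k in (a,b): print(k['clock'],k['tcp_pos'].round(4),k['wrist_force'].round(2),k['finger_gap'])
x=cv2.imread('pics/s15.png')[190:330,240:380];y=cv2.imread('pics/sc15.png')[120:260,120:260]
cv2.imwrite('pics/j15.png',np.hstack([cv2.resize(q,(400,400),interpolation=cv2.INTER_CUBIC) for q in (x,y)]))
Rm=q2R(b['orientation']);
for P in ([.40,-.234,.2],[.40,-.234,.07],[.455,-.234,.07]): print(Rm.T@(np.array(P)-b['tcp_pos'])*100)
E
```

```text
25.5 [0.4442 0.2295 0.2307] [ 0.55  0.55 -0.41] 0.08527183453795376
25.55 [0.4431 0.2291 0.2286] [-0.25 -0.84 -0.73] 0.08566513556315826
[-46.00458957   6.8961688    2.79179545]
[-46.02863917   6.85994056  15.79172273]
[-44.71165057  12.19990696  15.80904056]
```

View pics/j15.png

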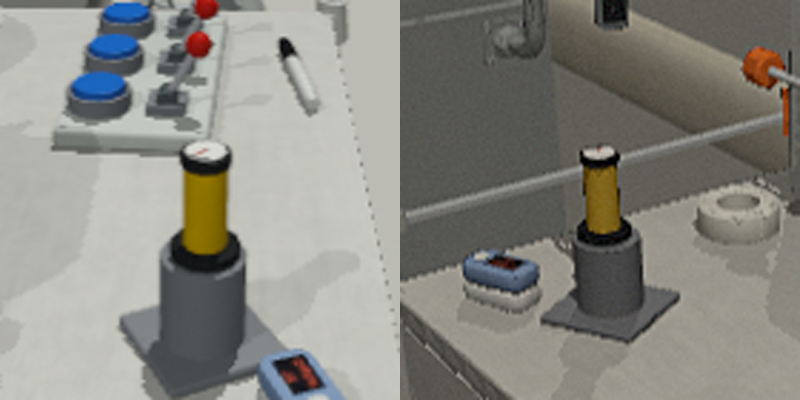

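The gauge stands home and upright. Now I'll shut the fingers, move in front of the right lever at height and turn about 10° to square with the board.

Request:
{"op": "apply_moves", "data": {
  "moves": [
    [[-5,0.6,0],-2,0],
    [[-11,1.4,0],-4,0],
    [[-17,2.2,0],-6,0],
    [[-23,3,0],-8,0],
    [[-29,3.8,0],-10,0],
    [[-35,4.5,0],-10.7,0],
    [[-41,5.3,0],-10.7,0],
    [[-46,6,0],-10.7,0],
    [[-46,6,0],-10.7,0],
    [[-46,6,0],-10.7,0]
  ]
}}

```text
clock: 26.85
tcp_pos: [0.3894, -0.2313, 0.2257]
orientation: [-0.002, 0.727, 0.687, 0.0]
wrist_force: [0.5, -0.1, 0.6]
finger_gap: 0.0001
```

```bash
python3 - <<'E'
from h import *
a,_=shot('wrist','w16');b=env.get_state()
print(b['clock'],b['tcp_pos'].round(4),b['orientation'],b['wrist_force'].round(2),b['finger_gap'])
print(proj('w16',[[.4445,-.2315,.0745],[.4486,-.1461,.0745],[.527,-.234,.038]]))
Rm=q2R(b['orientation']);
for P in ([.395,-.229,.062],[.473,-.233,.062]): print(Rm.T@(np.array(P)-b['tcp_pos'])*100)
E
```

```text
26.9 [ 0.3897 -0.2309  0.2261] [-1.43890719e-03  7.26126420e-01  6.87559706e-01  5.44600092e-05] [-0.19 -0.71 -0.39] 0.0001854612225454397
[[284.10786418 250.14065735]
 [369.01433602 249.32202065]
 [285.53888267 302.43237442]]
[ 0.18658374  0.55585774 16.40920733]
[ 0.2124613   8.3660488  16.39352479]
```

View pics/w16.png

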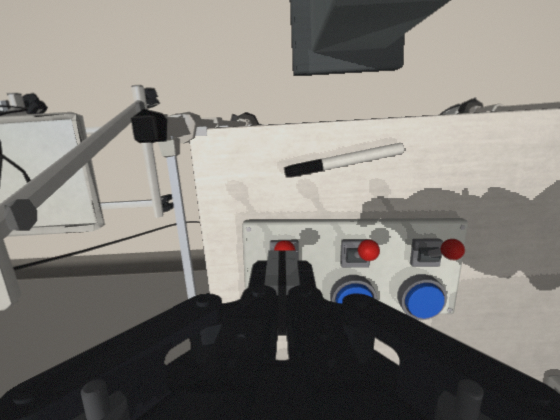

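The right ball is at (285,247), as predicted and directly ahead of the fingers. I'll descend behind it, then push.

Request:
{"op": "apply_moves", "data": {
  "moves": [
    [[0.2,0,5],0,0],
    [[0.2,0,10],0,0],
    [[0.2,0,14],0,0],
    [[0.2,0,16.3],0,0],
    [[0.2,0,16.3],0,0],
    [[0.2,1,16.3],0,0],
    [[0.2,2,16.3],0,0],
    [[0.2,2.5,16.3],0,0],
    [[0.2,3,16.3],0,0],
    [[0.2,3.5,16.3],0,0]
  ]
}}

```text
clock: 28.15
tcp_pos: [0.4248, -0.2319, 0.0643]
orientation: [-0.001, 0.726, 0.687, -0.001]
wrist_force: [-3.7, 0.3, 3.6]
finger_gap: 0.0002
```

Request:
{"op": "apply_moves", "data": {
  "moves": [
    [[0,0.6,0],0,0],
    [[0,1.2,0],0,0],
    [[0,1.8,0],0,0],
    [[0,2.4,0],0,0],
    [[0,3.0,0],0,0],
    [[0,3.6,0],0,0],
    [[0,4.2,0],0,0],
    [[0,4.6,0],0,0],
    [[0,4.6,0],0,0],
    [[0,4.6,0],0,0]
  ]
}}

```text
clock: 29.4
tcp_pos: [0.4716, -0.2347, 0.0644]
orientation: [0.0, 0.726, 0.687, 0.0]
wrist_force: [-0.0, 0.3, 0.2]
finger_gap: -0.0003
```

```bash
python3 f.py 17
```

```text
29.4 [ 0.4716 -0.2347  0.0644] [-0.03  0.28  0.15] -0.0003
29.45 [ 0.4716 -0.2348  0.0645] [-0.06  0.4  -0.55] 0.0001
```

View pics/j17.png

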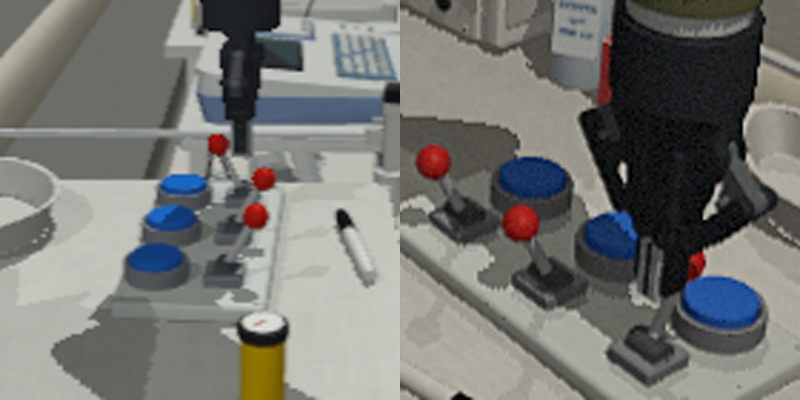

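The right lever now leans toward its pad and the contact force is zero. I'll back off and rise.

Request:
{"op": "apply_moves", "data": {
  "moves": [
    [[0,-1.5,0],0,0],
    [[0,-3.5,0],0,0],
    [[0,-5,-2],0,0],
    [[0,-5,-7],0,0],
    [[0,-5,-12],0,0],
    [[0,-5,-17],0,0],
    [[0,-5,-18],0,0],
    [[0,-5,-18],0,0],
    [[0,-5,-18],0,0],
    [[0,-5,-18],0,0]
  ]
}}

```text
clock: 30.75
tcp_pos: [0.4205, -0.2313, 0.2426]
orientation: [-0.002, 0.726, 0.687, -0.0]
wrist_force: [0.7, 0.3, -0.5]
finger_gap: -0.0002
```

```bash
python3 f.py 18; python3 - <<'E'
from h import *
x=cv2.imread('pics/s18.png')[190:330,240:380];y=cv2.imread('pics/sc18.png')[120:260,120:260]
cv2.imwrite('pics/j18b.png',np.hstack([cv2.resize(q,(400,400),interpolation=cv2.INTER_CUBIC) for q in (x,y)]))
E
```

```text
30.75 [ 0.4205 -0.2313  0.2426] [ 0.69  0.35 -0.53] -0.0002
30.8 [ 0.4207 -0.2314  0.2428] [-0.05  0.65 -0.27] -0.0001
```

View pics/j18.png

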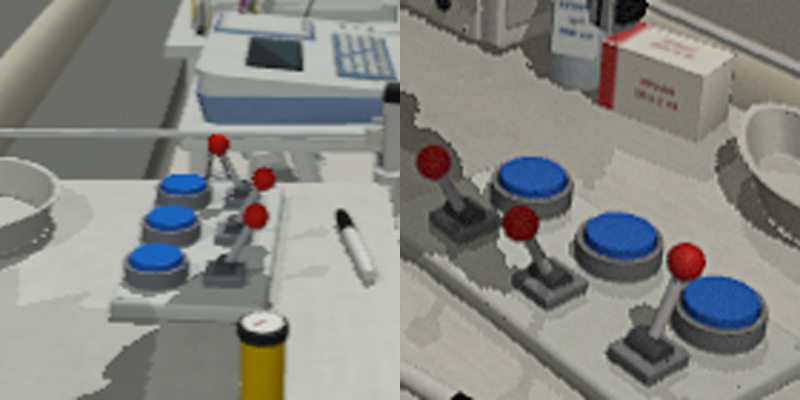

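View pics/j18b.png

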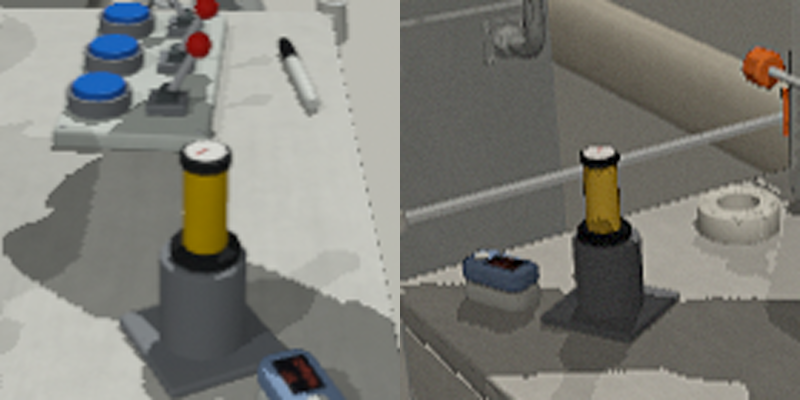

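Only the right lever is over. I'll triangulate its ball and the gauge cap to confirm the angle before handing in.

```bash
python3 - <<'E'
from h import *
f=400/140
S=lambda p,o:[p[0]/f+o[0],p[1]/f+o[1]]
P=tri([('sc18',S((286,262),(270,195))),('s18',S((218,145),(220,130)))])
print('ball',P.round(4), 'full over expected x', .4445+2*.0264)
print('cap',tri([('sc18',S((199,152),(120,120))),('s18',S((206,150),(240,190)))]).round(4))
env.hand_in()
E
```

```text
ball [ 0.4937 -0.2342  0.0745] full over expected x 0.4973
cap [0.44   0.2292 0.1342]
the job is handed in; nothing more can be done
```

I tested all three pads, put the gauge back in its holder, pushed over only the right-hand lever, and handed the job in at about 31 s. No verdict was reported.

| Pad | Steady force | Downward travel after contact (pin and pad together) | Result |
|---|---|---|---|
| Left | about 8 N | 8.2 mm | firm |
| Middle | about 8 N | 8.8 mm | firm |
| Right | about 8 N | 15 mm | soft |

- **Forces:** I estimated these from the wrist force plus the gauge's weight. Single readings scattered by up to about 1 N, and none came near 15 N. I held each pad for about 1 s or longer.
- **Gauge:** It went back at the same height as at the start. The last pictures show it upright and released; the top of its cap measured within about 1.5 mm of where it started.
- **Levers:** The right ball ended at x = 0.494 m, z = 0.0745 m. Fully over would be about 0.497 m, so it leans about 0.9 rad. The left and middle levers look unmoved in the pictures.
- **Arm:** It finished clear of everything.
- **Disagreement:** The cameras placed the pad tops about 4.5 mm lower than the stated 38 mm. I used the stated height, and the contact forces fitted it.

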